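Set up the bolt-counting hopper on the stockroom packing bench

TASK

Set up the stand for counting shelf bolts: lift the dust cap off the stand's collar and lay it, knob up, flat in the shallow tray; then seat the larger of the two funnel-shaped hoppers upright in the stand's tapered collar; and last close it by setting the long-stemmed stopper, knob up, down into that hopper. Let each part settle fully home and centred in its taper without dropping or forcing it, and leave everything else on the bench where it stands.

Things in the scene. Friction and masses are not known exactly. Their poses are not given: they have to be found in the camera images.
- stand: Fixed steel stand, 115 mm tall, on the left or right of the bench: round foot 136 mm across, 10 mm thick, three thin legs, and a collar (ring 104 mm across) from 90 to 115 mm above the bench, open through. Its bore is a cone, 91 mm across at the top face, narrowing to 66 mm at the underside (radius 1 mm per 2 mm of height). Origin: centre of the foot's underside; z up, on the collar's axis.
- stand_seat (a point): Point on the collar's axis, 47 mm above the stand's origin: here the larger hopper's origin lies (within 3 mm) when it is fully home in the collar. z up. The hopper is best carried pinched across its 4 mm rim wall, one finger inside.
- tray: Fixed shallow square steel tray, empty, 170 x 170 mm outside, 30 mm tall, walls and floor 4 mm thick, on the other side of the bench from the stand, turned a little. Origin: centre of its underside; x and y along its sides.
- cap: Loose grey plastic dust cap, 0.15 kg, at first in the stand's collar. Flange 108 mm across, from 22 to 28 mm above its bottom, rests on the collar's top; below it a blunt cone, 64 mm across at the flat bottom, 85 mm at the flange; above it an upright round knob 30 mm across, from 28 to 66 mm. Origin: centre of the flat bottom, on which it also stands; z up through the knob.
- hopper: Loose larger hopper, aluminium funnel, about 0.25 kg, on its spout in the far middle, left or right of the smaller one. 112 mm tall, wall 4 mm. Outside: spout 48 mm across up to 25 mm, cone widening to 104 mm at 81 mm (same taper as the collar's bore), upright rim band 104 mm across (96 inside) from 81 to 112 mm. Open at both ends. Origin: centre of the spout's lower end; z up.
- stopper: Loose stopper, about 0.18 kg, 120 mm tall, upright in the near middle beside the jar. Black rubber cone 44 mm across at the flat bottom, 68 mm at 24 mm (same taper as the hopper's inside); steel stem 14 mm across to 85 mm; round knob 30 mm across from 85 to 120 mm. Origin: centre of the flat bottom; z up. Home, its origin is on the hopper's axis, 30 mm (+-3) above the hopper's origin.
- small_hopper: Bystander: smaller funnel of the same aluminium, 72 mm across the rim, 80 mm tall, standing on its spout. Too small for the collar. Origin: centre of the spout's lower end, z up.
- jar: Bystander: glass screw-lid jar, 60 mm across, 95 mm tall, near the stopper. Origin: centre of its underside, z up.
- tape_roll: Bystander: brown tape roll lying flat, 110 mm across, 48 mm tall. Origin: centre of its underside.
- spray: Bystander: white plastic bottle with a black cap, 56 mm across, 170 mm tall. Origin: centre of its underside.
- mug: Bystander: white mug, 80 mm across, 92 mm tall. Origin: centre of its underside.
- can: Bystander: plain metal can, 44 mm across, 85 mm tall, nearest the robot. Origin: centre of its underside.
- wrench: Bystander: steel wrench lying flat, 170 mm long along its x.
Mind the look-alikes: they are no part of the job. What is shaped like the stopper but purple is not meant. What is shaped like the cap but blue is not meant.

How it is judged:
By the outcome, as a careful person would: the job done as asked, in the order asked, and still so for the second after the job is handed in, with the robot touching nothing.
It also fails if it takes over 64 s, if anything falls off the work surface, if the arm or the gripper's body presses on something with over 40 N, if the wrist force passes 120 N, or if a joint passes its speed limit or range.

ROBOT

A 7-joint arm with a two-finger parallel gripper is mounted at the origin on the work surface. World frame = base frame: x ahead of the robot, y to its left, z up, the work surface at z = 0. Lengths are in m, angles in rad, forces in N, time in s.
With the tool pointing down it reaches from about 0.4 to 0.875 m from the base axis. Payload 19.3 kg.
Tool frame: the origin (TCP) lies between the finger pads; the fingertips stand bot.tcp_to_tips ahead of it and the grasp point (between the pads) lies 3 mm ahead of it (bot.tcp_to_tips is the distance from the TCP to the fingertips, in m); x points along the fingers, y is the direction in which the jaws open and shut, and the axes are right-handed (so a half turn about x gives the same grasp; the last joint's range is limited). The gripper opens to 85 mm and grips with 20 to 120 N. Pads are 22 mm wide; open, the fingers measure 114 mm over their backs; the gripper's body (76 mm by 85 mm) begins 54 mm behind the grasp point. The pads swing forward as they close: fully open they stand 13 mm farther back than shut.
Start: joints at [-1.362, 0.521, -0.036, 1.599, 0.021, 1.021, -0.113], TCP at [0.172, 0.601, 0.253] pointing down, gripper open.
Joint ranges: [-2.91, 2.91], [-0.3, 2.13], [-1.5, 1.42], [0.17, 2.43], [-1.26, 4.41], [0.16, 1.93], [-2.52, 2.52]. Speed limits (rad/s): [1.89, 1.89, 2.39, 2.39, 3.01, 3.01, 3.01].

INTERFACE

Orientations are given as [roll, pitch, yaw] about the fixed x, y, z axes, in that order (R = Rz(yaw) Ry(pitch) Rx(roll)).
In Python, from workcell import bot, eyes gives the robot as it stands. The module is installed in compiled form; this text tells all that it offers.
- The arm moves only by the tool step_arm, never from a script. Its argument "targets" is a list that holds one entry, the list of rows, each a list of 7 numbers: the shift along the tool's x, y, z in cm, then the turn, a rotation vector about the tool's x, y, z in rad, then the opening, from 0 (shut) to 1 (fully open). A call has 1 to 10 rows; each row is the pose to reach, as a shift and turn from the pose measured when the call began, along the tool's axes at that moment; what a row does not reach only later rows make up. A row lasts 1/10 s, in which the tool goes at most 50 mm and 8.59 degrees, less where a joint would pass 70% of its speed; a pose out of reach is approached as far as the arm can. A call with a gripper value outside its range is refused whole. The fingers move at their own pace and stop on an object; "grip_force" is the grip in N (left out, the last holds). Time passes only in rows, so rows that repeat a pose let the fingers close. It gives the time, the measured TCP pose, the force and the opening at its end, in the units of the state.
- bot.observe(): the state, without advancing time (a new reading comes with each control period).
- eyes.grab_frame(name): name is "side" or "top" or "wrist"; returns the picture (480x640x3 uint8, red, green, blue); there is no depth.
- eyes.get_calibration(name): a dict with "fx", "fy", "cx", "cy" (pixels), "camera_from_world" (4x4, takes a point from world to camera coordinates); the wrist camera has in their place "hand_eye" (4x4, takes a point from camera to tool coordinates, whose origin is the TCP and whose axes are the tool frame's). Camera axes: x right, y down, z forward; pixel columns grow to the right and rows downward; lengths in m; the calibration is good to about 2 mm. A picture is of the moment at which its call begins: read the wrist's pose just before it. get_calibration takes no time and is no camera call.
- bot.job_done(): hands the job in, once; it reports no verdict.
The state is a dict: "clock": time; "qpos": joint angles; "qd": joint speeds; "joint_efforts": joint torques, N m; "position": TCP position; "tool_rot": TCP orientation; "force": force on the tool from outside, world axes, zero at the start; "moment": the same for the moment, N m; "grip_width": finger opening in m.
Only numpy, scipy, OpenCV 4.12 (cv2) and the standard library are available. Lean on these libraries where they do the work, as an engineer would, in place of code of your own. Each camera call takes 0.05 s, during which the arm holds its last target.

## Working session

There is one attempt and no reset: what is moved stays moved. The work goes in short steps, Python scripts to look and compute and a tool call to move; the robot and the scene stay as the last step left them, time stands still between calls to the robot, and variables do not carry over. Pictures are saved under pics/ and viewed, and the job is handed in when it is done.

Besides the shell and the picture viewer there is one more tool, called after "Call:" as a command line: name --argument value ..., lists and objects as JSON in quotes. step_arm: Moves the arm, as the interface text tells. Its arguments: {"type":"object","properties":{"targets":{"type":"array","items":{"type":"array","items":{"type":"array","items":{"type":"number"}}}},"grip_force":{"type":"number"}},"required":["targets"]}

```bash
mkdir -p pics; python3 - <<'E'
from workcell import bot, eyes
import cv2,numpy as np
s=bot.observe(); print(s, bot.tcp_to_tips)
for n in ["side","top","wrist"]:
    im=eyes.grab_frame(n); cv2.imwrite(f"pics/{n}0.png",im[:,:,::-1])
    c=eyes.get_calibration(n); print(n,{k:np.round(v,4).tolist() for k,v in c.items()})
E
```

```text
{'clock': 0.0, 'qpos': array([-1.36219277,  0.52204523, -0.03631273,  1.59996848,  0.02122504,
        1.02108214, -0.11280155]), 'qd': array([ 0.00365908, -0.00063515,  0.00036658, -0.0004152 , -0.00123201,
       -0.00042537,  0.00142112]), 'joint_efforts': array([ 1.54035615e-04, -9.27130008e+01,  1.98020071e+00, -3.69907236e+01,
        1.80138083e-02,  8.55238759e-03,  6.61915919e-05]), 'position': array([0.17196982, 0.60057325, 0.25272058]), 'tool_rot': array([-1.47520924,  1.56967864, -1.75402467]), 'force': array([-0.83346261, -0.3325219 ,  0.78094876]), 'moment': array([ 0.02470086, -0.04645979,  0.03196731]), 'grip_width': 0.08572853056698529} 0.022
side {'fx': 516.3629, 'fy': 516.3629, 'cx': 318.2685, 'cy': 238.7626, 'camera_from_world': [[0.8223, -0.5687, 0.0197, -0.44], [-0.2795, -0.4338, -0.8566, 0.2257], [0.4956, 0.6989, -0.5157, 1.1648], [0.0, 0.0, 0.0, 1.0]]}
top {'fx': 552.4087, 'fy': 552.4087, 'cx': 307.9277, 'cy': 253.2347, 'camera_from_world': [[0.0051, -0.9997, 0.0239, -0.009], [-0.9846, -0.0092, -0.1745, 0.5123], [0.1747, -0.0226, -0.9844, 1.2447], [0.0, 0.0, 0.0, 1.0]]}
wrist {'fx': 341.8001, 'fy': 341.8001, 'cx': 317.3921, 'cy': 239.6337, 'hand_eye': [[0.0008, -0.261, 0.9653, -0.1196], [1.0, -0.0002, -0.0009, 0.0003], [0.0004, 0.9653, 0.261, -0.0657], [0.0, 0.0, 0.0, 1.0]]}
```

View pics/top0.png

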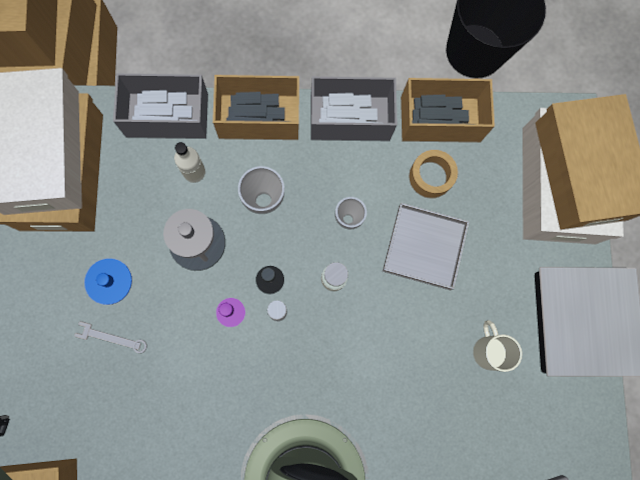

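View pics/side0.png

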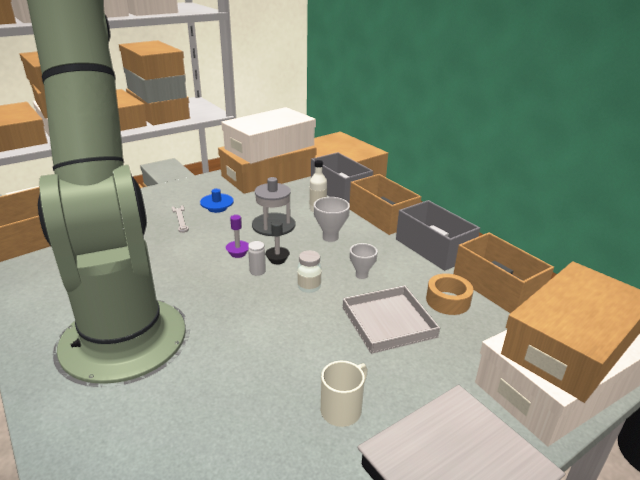

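View pics/wrist0.png

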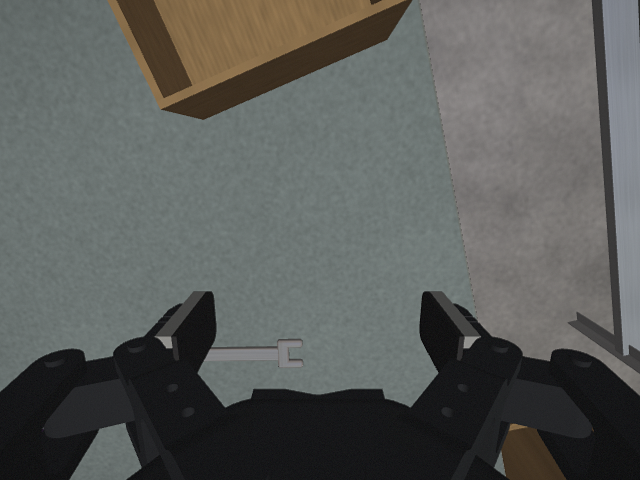

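```bash
python3 - <<'E'
import cv2
t=cv2.imread("pics/top0.png"); s=cv2.imread("pics/side0.png")
a=cv2.resize(t[130:340,150:380],None,fx=3.3,fy=2.85*3.3/2.85*0.86,interpolation=cv2.INTER_CUBIC)
a=cv2.resize(t[140:330,150:400],None,fx=3,fy=3,interpolation=cv2.INTER_CUBIC)
cv2.imwrite("pics/topc.png",a)
b=cv2.resize(s[150:300,190:390],None,fx=4,fy=4,interpolation=cv2.INTER_CUBIC)
cv2.imwrite("pics/sidec.png",b)
E
```

```text
(no output)
```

View pics/topc.png

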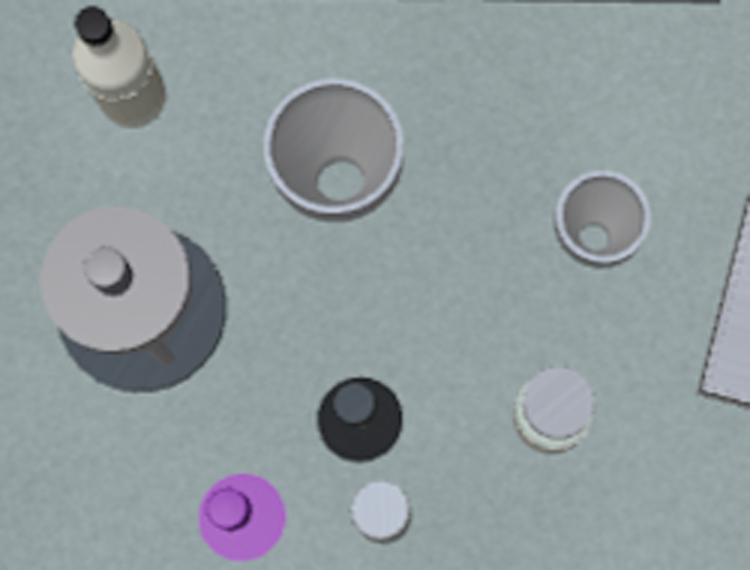

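View pics/sidec.png

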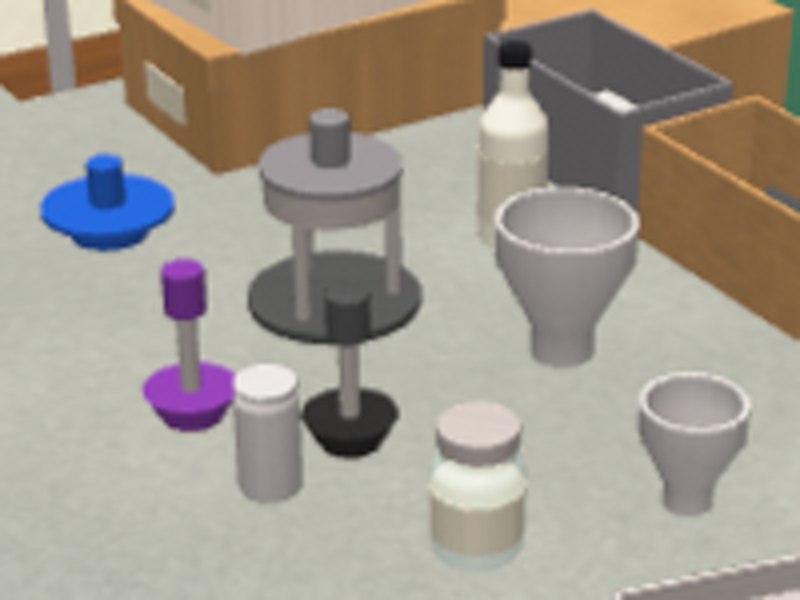

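```bash
cat > h.py <<'E'
from workcell import bot, eyes
import cv2,numpy as np
from scipy.spatial.transform import Rotation as R
from scipy.optimize import least_squares
def proj(n,P,s=None):
    c=eyes.get_calibration(n); P=np.atleast_2d(P)
    if 'camera_from_world' in c: M=c['camera_from_world']
    else:
        T=np.eye(4);T[:3,:3]=R.from_euler('xyz',s['tool_rot']).as_matrix();T[:3,3]=s['position']
        M=np.linalg.inv(T@c['hand_eye'])
    q=P@M[:3,:3].T+M[:3,3]
    return np.c_[c['fx']*q[:,0]/q[:,2]+c['cx'],c['fy']*q[:,1]/q[:,2]+c['cy']]
def back(n,uv,z,s=None):
    f=lambda p: proj(n,[p[0],p[1],z],s)[0]-uv
    return least_squares(f,[.6,0]).x
def circ(x,y,z,r,n=60):
    a=np.linspace(0,2*np.pi,n,endpoint=False); return np.c_[x+r*np.cos(a),y+r*np.sin(a),0*a+z]
def fitcirc(n,pts,z,r,s=None):
    # pts pixel contour -> back-project to plane z, circle fit with known r and free r
    w=np.array([back(n,p,z,s) for p in pts])
    f=lambda p: np.hypot(*(w-p[:2]).T)-p[2]
    o=least_squares(f,[*w.mean(0),r],loss='soft_l1',f_scale=.0005); return o.x
E
python3 - <<'E'
from h import *
t=cv2.imread("pics/top0.png"); hsv=cv2.cvtColor(t,cv2.COLOR_BGR2HSV)
up=t
B=t.astype(int)
def comp(mask,seed):
    n,l=cv2.connectedComponents(mask.astype(np.uint8)); 
    m=(l==l[seed[1],seed[0]]).astype(np.uint8)
    c,_=cv2.findContours(m,cv2.RETR_EXTERNAL,cv2.CHAIN_APPROX_NONE)
    c=max(c,key=cv2.contourArea)[:,0]; return c,m
g=hsv[...,2]; print([ (p,t[p[1],p[0]].tolist()) for p in [(205,245),(185,230),(230,260),(275,285),(261,207),(240,190),(230,150),(350,225)]])
E
```

```text
[((205, 245), [174, 170, 170]), ((185, 230), [174, 171, 171]), ((230, 260), [163, 160, 147]), ((275, 285), [50, 46, 44]), ((261, 207), [111, 111, 112]), ((240, 190), [125, 118, 115]), ((230, 150), [164, 163, 150]), ((350, 225), [168, 159, 154])]
```

```bash
cat >> h.py <<'E'
def edgefit(n,img,x,y,z,r,chan=None,rng=.008,it=3,s=None,angs=None,zfix=True,pol=0):
    I=img.astype(np.float32)
    g=I.mean(2) if chan is None else chan(I)
    g=cv2.GaussianBlur(g,(0,0),0.7)
    for k in range(it):
        a=np.linspace(0,2*np.pi,90,endpoint=False) if angs is None else np.array(angs)
        d=np.linspace(-rng,rng,61); W=[]
        for t in a:
            P=np.c_[x+(r+d)*np.cos(t),y+(r+d)*np.sin(t),0*d+z]
            uv=proj(n,P,s).astype(np.float32)
            v=cv2.remap(g,uv[None,:,0],uv[None,:,1],cv2.INTER_LINEAR)[0]
            gr=np.gradient(v); gr=np.abs(gr) if pol==0 else pol*gr
            i=gr.argmax()
            if gr[i]>0.5: W.append(P[i,:2])
        W=np.array(W)
        o=least_squares(lambda p:np.hypot(*(W-p[:2]).T)-p[2],[x,y,r],loss='soft_l1',f_scale=.0005)
        x,y=o.x[:2]; rr=o.x[2]; rng=max(rng*.6,.003)
    return np.round([x,y,rr,np.abs(o.fun).mean()],4)
E
python3 - <<'E'
from h import *
t=cv2.imread("pics/top0.png")
gr=lambda I:I[...,1]-I[...,2]
def px(c,off=(150,140)): return (np.array(c)+.5)/3-.5+off
x,y=back('top',px((115,279)),.121); print('cap flange',x,y,edgefit('top',t,x,y,.121,.054,gr), edgefit('top',t,x,y,.121,.054))
x,y=back('top',px((104,267)),.159); print('cap knob',x,y,edgefit('top',t,x,y,.159,.015))
x,y=back('top',px((143,312)),.01); print('foot',x,y,edgefit('top',t,x,y,.01,.068,angs=np.linspace(-2.8,-1.0,40)))
x,y=back('top',px((334,147)),.112); print('hopper rim',x,y,edgefit('top',t,x,y,.112,.052,gr),edgefit('top',t,x,y,.112,.048))
x,y=back('top',px((340,181)),.0); print('hopper spout in',x,y)
x,y=back('top',px((361,420)),.024); print('stopper',x,y,edgefit('top',t,x,y,.024,.034))
x,y=back('top',px((354,404)),.120); print('stopper knob',x,y,edgefit('top',t,x,y,.12,.015))
for nm,c,z in [('purple',(242,517),.024),('can',(381,511),.085),('jar',(558,403),.095),('spraycap',(94,25),.17),('small',(603,217),.08)]:
    print(nm,back('top',px(c),z))
print('blue',back('top',(108,281),.025))
for c in [(402,206),(467,220),(452,287),(384,268)]: print('tray',back('top',c,.03))
E
```

```text
Traceback (most recent call last):
  File "h.py", line 38, in edgefit
    o=least_squares(lambda p:np.hypot(*(W-p[:2]).T)-p[2],[x,y,r],loss='soft_l1',f_scale=.0005)
  File "h.py", line 38, in <lambda>
    o=least_squares(lambda p:np.hypot(*(W-p[:2]).T)-p[2],[x,y,r],loss='soft_l1',f_scale=.0005)
                                        ~^~~~~~
ValueError: operands could not be broadcast together with shapes (0,) (2,)
```

```bash
sed -i 's/gr\[i\]>0.5/gr[i]>0.15/; s/\[\.6,0\]/[.6,.0],x_scale=.1,diff_step=1e-4/' h.py
cat > m1.py <<'E'
from h import *
t=cv2.imread("pics/top0.png")
gr=lambda I:I[...,1]-I[...,2]
def px(c,off=(150,140)): return (np.array(c)+.5)/3-.5+off
print(back('top',(190,233),.121))
def show(nm,c,z,r,*a,**k):
    x,y=back('top',px(c),z); print(nm,round(x,4),round(y,4))
    for ch in a:
        try: print('   ',edgefit('top',t,x,y,z,r,ch,**k))
        except Exception as e: print('fail',e)
show('cap flange',(115,279),.121,.054,gr,None)
show('cap knob',(104,267),.159,.015,None)
show('foot',(143,312),.01,.068,None,angs=np.linspace(-2.8,-1.0,40))
show('hopper rim',(334,147),.112,.052,gr,None)
show('hopper spoutin',(340,181),.0,.02,gr)
show('stopper',(361,420),.024,.034,None)
show('stopknob',(354,404),.12,.015,None)
for nm,c,z in [('purple',(242,517),.024),('can',(381,511),.085),('jar',(558,403),.095),('spraycap',(94,25),.17),('small',(603,217),.08)]:
    print(nm,back('top',px(c),z))
print('blue',back('top',(108,281),.025))
for c in [(402,206),(467,220),(452,287),(384,268)]: print('tray',back('top',c,.03))
s=bot.observe(); print(R.from_euler('xyz',s['tool_rot']).as_matrix().round(3))
E
python3 m1.py
```

```text
[0.54161827 0.25603522]
cap flange 0.5423 0.2604
    [0.5418 0.26   0.0553 0.0009]
    [0.5434 0.2615 0.054  0.0006]
cap knob 0.5428 0.2611
    [0.5444 0.2611 0.0143 0.0012]
foot 0.5394 0.259
    [0.5422 0.261  0.0684 0.0007]
hopper rim 0.6473 0.1028
    [0.6428 0.102  0.0521 0.0013]
    [0.6464 0.1028 0.0498 0.0007]
hopper spoutin 0.652 0.1047
    [6.524e-01 1.044e-01 1.750e-02 6.000e-04]
stopper 0.4522 0.0831
    [0.4531 0.084  0.0331 0.0006]
stopknob 0.4515 0.084
    [0.4548 0.0855 0.0158 0.0013]
purple [0.37580404 0.17378113]
can [0.37672383 0.06436691]
jar [ 0.45700614 -0.06625843]
spraycap [0.71914131 0.2738548 ]
small [ 0.60362279 -0.10253287]
blue [0.44581914 0.4600553 ]
tray [ 0.63271357 -0.23172444]
tray [ 0.59978055 -0.38790845]
tray [ 0.43752288 -0.34499992]
tray [ 0.48131167 -0.18532996]
[[-0.     0.275  0.961]
 [-0.001  0.961 -0.275]
 [-1.    -0.001  0.   ]]
```

```bash
cat > m2.py <<'E'
from h import *
def draw(n,img,items,x0,y0,w,h,sc,fn,s=None):
    a=cv2.resize(img[y0:y0+h,x0:x0+w],None,fx=sc,fy=sc,interpolation=cv2.INTER_CUBIC)
    for (x,y,z,r,col) in items:
        uv=(proj(n,circ(x,y,z,r,120),s)-[x0,y0]+.5)*sc-.5
        cv2.polylines(a,[np.round(uv*8).astype(int)],True,col,1,cv2.LINE_AA,3)
    cv2.imwrite(fn,a)
if __name__=="__main__":
    G=(0,255,0);Rd=(0,0,255);Y=(0,255,255)
    C=(.543,.261);H=(.647,.103);S=(.453,.084)
    it=[(*C,.121,.054,G),(*C,.159,.015,Rd),(*C,.010,.068,Y),(*H,.112,.052,G),(*H,.112,.048,Rd),(*H,.0,.024,Y),(*S,.024,.034,G),(*S,.12,.015,Rd),(*S,0,.022,Y)]
    draw('side',cv2.imread('pics/side0.png'),it,235,160,135,115,5.8,'pics/so.png')
    draw('top',cv2.imread('pics/top0.png'),it,155,150,150,150,4,'pics/to.png')
E
python3 m2.py
```

```text
(no output)
```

View pics/so.png

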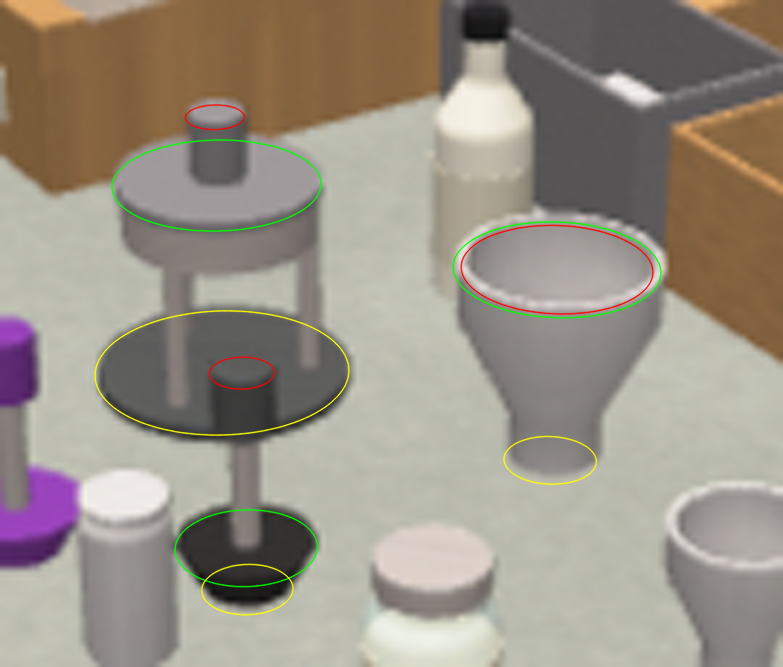

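View pics/to.png

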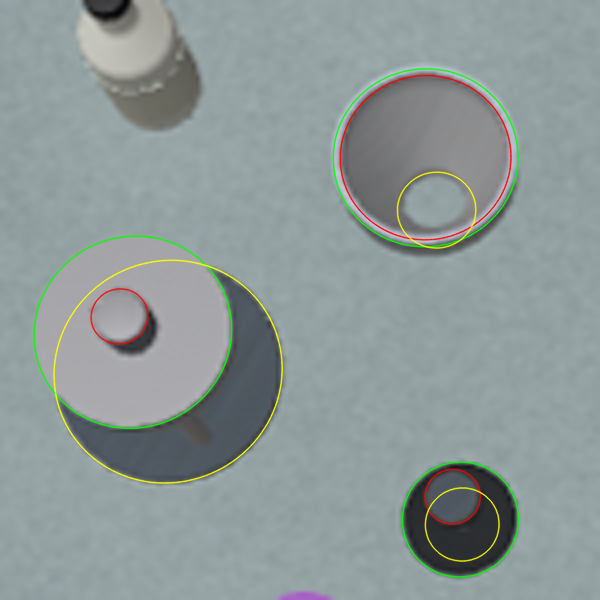

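```bash
cat >> h.py <<'E'
def plan(pos,jaw=None):
    """shift (cm) & rotvec from present pose to TCP pos, tool down, jaw axis at world angle jaw (deg, mod 180)"""
    s=bot.observe(); M=R.from_euler('xyz',s['tool_rot']).as_matrix()
    d=M.T@(np.array(pos)-s['position'])*100
    cur=np.degrees(np.arctan2(M[1,1],M[0,1]))
    if jaw is None: jaw=cur
    else: jaw=cur+((jaw-cur+90)%180-90)
    a=np.radians(jaw); X=np.array([0,0,-1.]);Y=np.array([np.cos(a),np.sin(a),0]);Z=np.cross(X,Y)
    rv=R.from_matrix(M.T@np.c_[X,Y,Z]).as_rotvec()
    print('t',round(s['clock'],2),'pos',s['position'].round(4),'jaw',cur.round(2),'f',s['force'].round(2),'w',round(s['grip_width'],4))
    print('q',s['qpos'].round(2)); print('shift',d.round(2),'rot',rv.round(3))
E
python3 -c "
from h import *
plan([.543,.261,.25])"
```

```text
t 0.15 pos [0.172  0.6007 0.2529] jaw 74.02 f [-0.05 -0.1   0.45] w 0.0855
q [-1.36  0.52 -0.04  1.6   0.02  1.02 -0.11]
shift [  0.31 -22.44  45.02] rot [0.    0.    0.001]
```

Call:
step_arm --targets '[[[0,-1,2,0,0,0,1],[0,-3,6,0,0,0,1],[0.1,-5,10,0,0,0,1],[0.1,-7,14,0,0,0,1],[0.1,-9,18,0,0,0,1],[0.1,-11,22,0,0,0,1],[0.2,-13,26,0,0,0,1],[0.2,-15,30,0,0,0,1],[0.2,-17,34,0,0,0,1],[0.2,-19,38,0,0,0,1]]]'

```text
clock: 1.15
position: [0.4861, 0.3119, 0.251]
tool_rot: [-1.649, 1.57, -1.927]
force: [0.3, 1.5, -1.1]
grip_width: 0.0856
```

```bash
python3 -c "
from h import *
plan([.543,.261,.25])"
```

```text
t 1.15 pos [0.4861 0.3119 0.251 ] jaw 74.03 f [ 0.27  1.46 -1.08] w 0.0856
q [-0.71  0.45  0.05  1.73 -0.02  0.96  0.64]
shift [ 0.1  -3.33  6.88] rot [-0.    -0.     0.001]
```

Call:
step_arm --targets '[[[0,-1.7,3.5,0,0,0,1],[0,-2.8,5.7,0,0,0,1],[0.1,-3.3,6.9,0,0,0,1],[0.1,-3.3,6.9,0,0,0,1],[0.1,-3.3,6.9,0,0,0,1]]]'

```text
clock: 1.65
position: [0.5424, 0.2623, 0.2498]
tool_rot: [-2.405, 1.57, -2.682]
force: [-0.5, 0.6, 0.9]
grip_width: 0.0855
```

```bash
cat > wl.py <<'E'
import sys
from h import *
from m2 import draw
import pickle
def look(fn,items):
    s=bot.observe(); im=eyes.grab_frame('wrist')[:,:,::-1].copy()
    cv2.imwrite(fn.replace('.png','_raw.png'),im); pickle.dump(s,open(fn+'.pkl','wb'))
    draw('wrist',im,items,0,0,640,480,1.25,fn,s)
    return s,im
E
python3 - <<'E'
from wl import *
C=(.543,.261)
s,im=look('pics/w1.png',[(*C,.121,.054,(0,255,0)),(*C,.159,.015,(0,0,255))])
print(s['position'])
plan([*C,.15])
E
```

```text
[0.54241155 0.26233095 0.24977888]
t 1.7 pos [0.5423 0.2627 0.2499] jaw 74.13 f [ 0.14 -0.18  0.52] w 0.0858
q [-0.59  0.49  0.06  1.67 -0.03  0.99  0.77]
shift [ 9.99 -0.13  0.12] rot [-0.    -0.001  0.001]
```

View pics/w1.png

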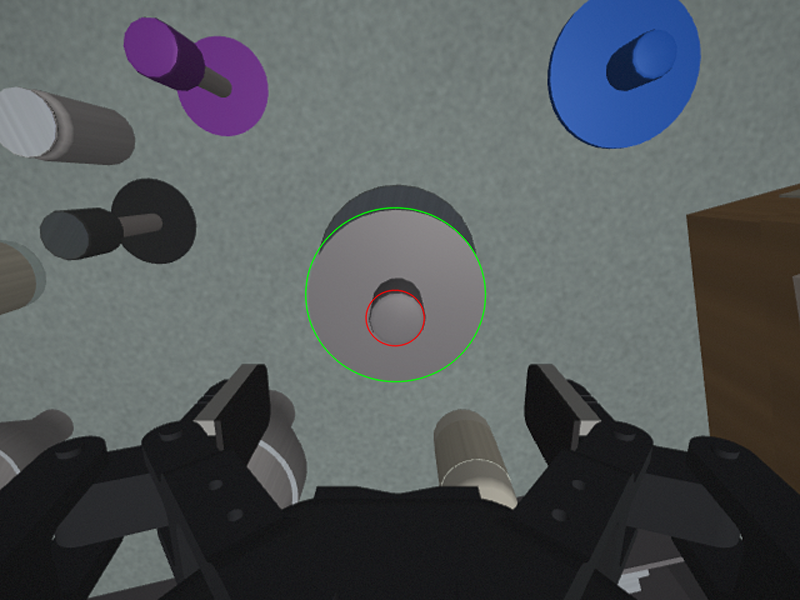

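```bash
python3 - <<'E'
from wl import *
s=pickle.load(open('pics/w1.png.pkl','rb')); im=cv2.imread('pics/w1_raw.png')
C=(.543,.261)
print(edgefit('wrist',im,*C,.121,.054,s=s,rng=.005))
print(edgefit('wrist',im,*C,.159,.015,s=s,rng=.004))
plan([.543,.261,.15])
E
```

```text
[5.442e-01 2.618e-01 5.370e-02 3.000e-04]
[5.438e-01 2.618e-01 1.420e-02 5.000e-04]
t 1.7 pos [0.5423 0.2627 0.2499] jaw 74.13 f [ 0.14 -0.18  0.52] w 0.0858
q [-0.59  0.49  0.06  1.67 -0.03  0.99  0.77]
shift [ 9.99 -0.13  0.12] rot [-0.    -0.001  0.001]
```

Call:
step_arm --targets '[[[1.5,0,0.2,0,0,0,1],[4.5,-0.1,0.2,0,0,0,1],[7.5,-0.1,0.2,0,0,0,0.7],[9.2,-0.1,0.2,0,0,0,0.6],[10,-0.1,0.2,0,0,0,0.6],[10.2,-0.1,0.2,0,0,0,0.5],[10.2,-0.1,0.2,0,0,0,0.3],[10.2,-0.1,0.2,0,0,0,0.2],[10.2,-0.1,0.2,0,0,0,0.2],[10.2,-0.1,0.2,0,0,0,0.2]]]' --grip_force 40

```text
clock: 2.7
position: [0.5439, 0.2612, 0.1484]
tool_rot: [-2.816, 1.57, -3.093]
force: [0.2, 0.2, -1.7]
grip_width: 0.0289
```

```bash
python3 -c "
from h import *
plan([.544,.2615,.24])"
```

```text
t 2.7 pos [0.5439 0.2612 0.1484] jaw 74.14 f [ 0.24  0.2  -1.66] w 0.0289
q [-0.58  0.61  0.05  1.75 -0.04  0.78  0.78]
shift [-9.16  0.03 -0.  ] rot [-0. -0.  0.]
```

Call:
step_arm --targets '[[[-0.2,0,0,0,0,0,0.2],[-0.8,0,0,0,0,0,0.2],[-2,0,0,0,0,0,0.2],[-4,0,0,0,0,0,0.2],[-6.5,0,0,0,0,0,0.2],[-8.5,0,0,0,0,0,0.2],[-9.5,0,0,0,0,0,0.2],[-9.5,0,0,0,0,0,0.2]]]'

```text
clock: 3.5
position: [0.5445, 0.2615, 0.2451]
tool_rot: [0.895, 1.569, 0.618]
force: [0.8, -0.2, -1.3]
grip_width: 0.0293
```

```bash
python3 - <<'E'
from h import *
plan([.538,-.2875,.24])
im=eyes.grab_frame('side'); cv2.imwrite('pics/s2.png',im[:,:,::-1])
t=eyes.grab_frame('top')[:,:,::-1]; cv2.imwrite('pics/t2.png',t)
cv2.imwrite('pics/t2c.png',cv2.resize(t[195:300,370:480],None,fx=5.5,fy=5.5,interpolation=cv2.INTER_CUBIC))
E
```

```text
t 3.5 pos [0.5445 0.2615 0.2451] jaw 74.13 f [ 0.79 -0.19 -1.29] w 0.0293
q [-0.59  0.5   0.06  1.67 -0.03  0.97  0.78]
shift [  0.43 -52.98  14.39] rot [-0.     0.001 -0.002]
```

View pics/s2.png

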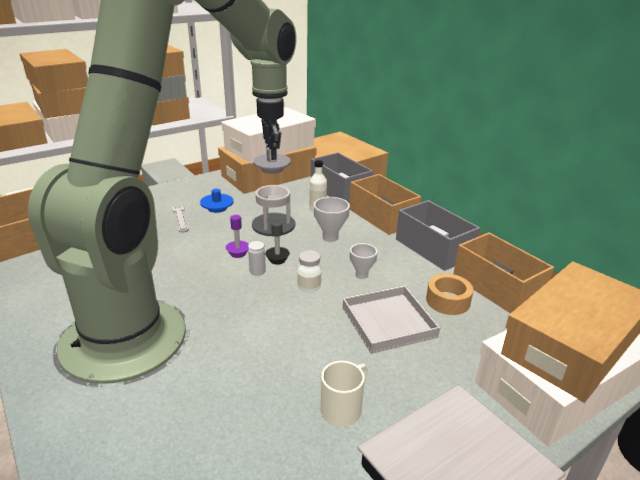

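View pics/t2c.png

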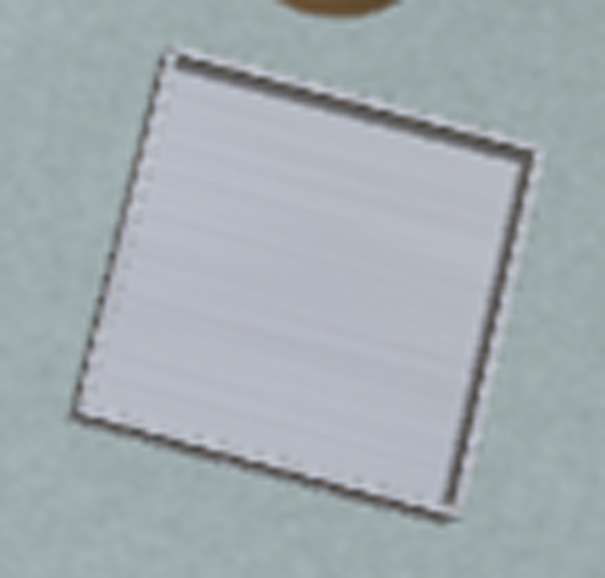

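```bash
python3 - <<'E'
from h import *
for c in [(165,50),(535,150),(450,520),(72,415),(305.5,284)]: print(back('top',(np.array(c)+.5)/5.5-.5+[370,195],.03))
E
```

```text
[ 0.63841191 -0.22603305]
[ 0.59517567 -0.38736888]
[ 0.43246476 -0.34339641]
[ 0.47640852 -0.18211799]
[ 0.53456616 -0.28460195]
```

Call:
step_arm --targets '[[[0,-1,0.3,0,0,0,0.2],[0,-3,0.8,0,0,0,0.2],[0,-6,1.6,0,0,0,0.2],[0,-10,2.7,0,0,0,0.2],[0,-14,3.7,0,0,0,0.2],[0,-18,4.8,0,0,0,0.2],[0,-22,5.8,0,0,0,0.2],[0,-26,6.9,0,0,0,0.2],[0,-30,8,0,0,0,0.2],[0,-34,9,0,0,0,0.2]]]'

```text
clock: 4.6
position: [0.5364, -0.0929, 0.2423]
tool_rot: [-2.656, 1.569, -2.933]
force: [0.6, 0.2, -1.4]
grip_width: 0.0291
```

```bash
python3 -c "
from h import *
plan([.535,-.285,.24])"
```

```text
t 4.6 pos [ 0.5364 -0.0929  0.2423] jaw 74.11 f [ 0.62  0.25 -1.4 ] w 0.0291
q [-0.04  0.41  0.13  1.83 -0.07  0.91  1.42]
shift [  0.24 -18.51   5.12] rot [-0.    -0.002  0.001]
```

Call:
step_arm --targets '[[[0,-4,1.1,0,0,0,0.2],[0.1,-8,2.2,0,0,0,0.2],[0.2,-12,3.3,0,0,0,0.2],[0.2,-15.5,4.3,0,0,0,0.2],[0.2,-17.7,4.9,0,0,0,0.2],[0.6,-18.5,5.1,0,0,0,0.2],[2.6,-18.5,5.1,0,0,0,0.2],[5.6,-18.5,5.1,0,0,0,0.2],[8.6,-18.5,5.1,0,0,0,0.2],[10,-18.5,5.1,0,0,0,0.2]]]'

```text
clock: 5.6
position: [0.5331, -0.2838, 0.1394]
tool_rot: [-3.097, 1.565, 2.91]
force: [0.2, 0.4, -0.4]
grip_width: 0.0288
```

```bash
python3 -c "
from h import *
plan([.535,-.285,.0600])
cv2.imwrite('pics/s3.png',eyes.grab_frame('side')[150:400,250:500,::-1].repeat(2,0).repeat(2,1))"
```

```text
t 5.6 pos [ 0.5331 -0.2838  0.1394] jaw 74.14 f [ 0.16  0.43 -0.45] w 0.0288
q [ 0.3   0.63  0.14  1.75 -0.12  0.77  1.79]
shift [ 7.94 -0.06  0.26] rot [-0.    -0.006  0.   ]
```

View pics/s3.png

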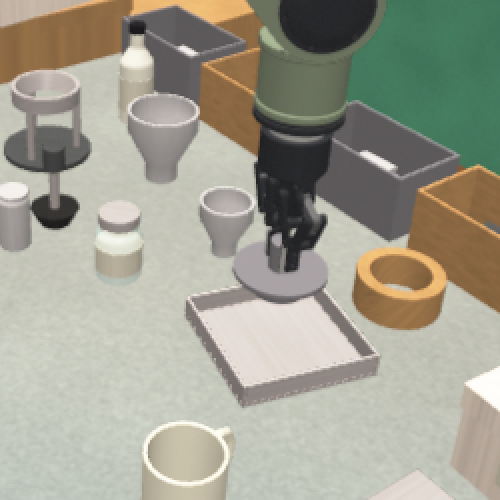

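Call:
step_arm --targets '[[[1.5,0,0.2,0,0,0,0.2],[3.5,-0.1,0.3,0,-0.005,0,0.2],[5.5,-0.1,0.3,0,-0.005,0,0.2],[6.8,-0.1,0.3,0,-0.005,0,0.2],[7.4,-0.1,0.3,0,-0.005,0,0.2],[7.7,-0.1,0.3,0,-0.005,0,0.2],[7.8,-0.1,0.3,0,-0.005,0,0.2],[7.9,-0.1,0.3,0,-0.005,0,0.2],[7.9,-0.1,0.3,0,-0.005,0,0.2]]]'

```text
clock: 6.55
position: [0.5352, -0.2854, 0.0599]
tool_rot: [-2.889, 1.57, 3.118]
force: [0.1, 0.7, -1.8]
grip_width: 0.0289
```

```bash
python3 -c "
from h import *
plan([.535,-.285,.0590])"
```

```text
t 6.55 pos [ 0.5352 -0.2854  0.0599] jaw 74.15 f [ 0.07  0.74 -1.8 ] w 0.0289
q [ 0.31  0.75  0.11  1.78 -0.13  0.62  1.8 ]
shift [ 0.09  0.04 -0.03] rot [-0.    -0.001  0.   ]
```

Call:
step_arm --targets '[[[0.06,0,0,0,0,0,0.2],[0.12,0,0,0,0,0,0.2],[0.12,0,0,0,0,0,0.2]]]'

```text
clock: 6.85
position: [0.5355, -0.2855, 0.0593]
tool_rot: [-2.657, 1.57, -2.933]
force: [-1.9, 0.8, 6.5]
grip_width: 0.0288
```

Contact (6.5 N up). Release gently and rise.

Call:
step_arm --targets '[[[0.0,0,0,0,0,0,0.4],[0,0,0,0,0,0,0.5],[0,0,0,0,0,0,0.6],[-1,0,0,0,0,0,0.7],[-3.5,0,0,0,0,0,0.7],[-7.5,0,0,0,0,0,0.7],[-12,0,0,0,0,0,0.8],[-16,0,0,0,0,0,0.8],[-18,0,0,0,0,0,0.8]]]'

```text
clock: 7.75
position: [0.5362, -0.286, 0.2438]
tool_rot: [-0.202, 1.567, -0.479]
force: [0.4, -0.6, -0.8]
grip_width: 0.0683
```

```bash
python3 -c "
from wl import *
C=(.535,-.285)
look('pics/w4.png',[(*C,.032,.054,(0,255,0)),(*C,.070,.015,(0,0,255))])
plan([.65,.1,.25])"
```

```text
t 7.8 pos [ 0.5369 -0.2864  0.2456] jaw 74.12 f [ 1.78 -0.41  3.52] w 0.0682
q [ 0.28  0.51  0.17  1.67 -0.1   0.97  1.77]
shift [-0.48 40.26  0.31] rot [0.    0.006 0.001]
```

View pics/w4.png

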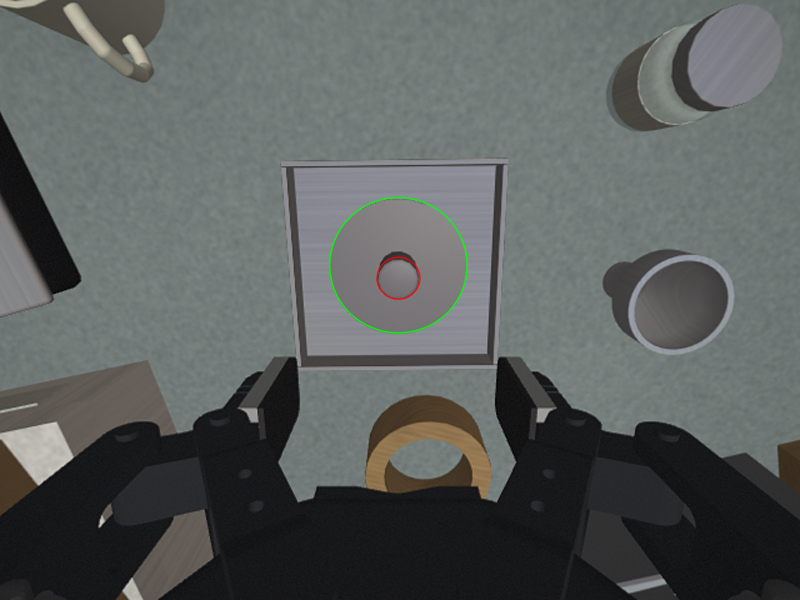

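```bash
python3 -c "
from h import *
plan([.60,.1035,.24],0)"
```

```text
t 7.8 pos [ 0.5369 -0.2864  0.2456] jaw 74.12 f [ 1.78 -0.41  3.52] w 0.0682
q [ 0.28  0.51  0.17  1.67 -0.1   0.97  1.77]
shift [ 0.49 39.23 -4.6 ] rot [ 1.294  0.006 -0.003]
```

Call:
step_arm --targets '[[[0,2,-0.2,0.06,0,0,0.8],[0,6,-0.7,0.2,0,0,0.8],[0.2,10,-1.2,0.34,0,0,0.7],[0.2,14,-1.6,0.48,0,0,0.6],[0.3,18,-2.1,0.62,0,0,0.6],[0.3,22,-2.6,0.76,0,0,0.6],[0.4,26,-3,0.9,0,0,0.6],[0.4,30,-3.5,1.04,0,0,0.6],[0.5,34,-4,1.18,0,0,0.6],[0.5,37,-4.4,1.27,0.006,-0.003,0.6]]]'

```text
clock: 8.8
position: [0.5956, 0.0846, 0.2402]
tool_rot: [-3.048, 1.57, 1.684]
force: [0.0, -1.0, -0.4]
grip_width: 0.0512
```

Call:
step_arm --targets '[[[0,2,0,0,0,0,0.6]]]'

```text
clock: 8.9
position: [0.6146, 0.0902, 0.2403]
tool_rot: [-2.674, 1.568, 2.06]
force: [1.1, -0.1, 0.7]
grip_width: 0.0517
```

```bash
python3 -c "
from h import *
plan([.60,.1035,.24],0)"
```

```text
t 8.9 pos [0.6146 0.0902 0.2403] jaw 1.27 f [ 1.1  -0.06  0.69] w 0.0517
q [-0.53  0.57  0.44  1.64 -0.28  1.    0.02]
shift [ 0.04 -1.43 -1.36] rot [ 0.022 -0.003  0.001]
```

Call:
step_arm --targets '[[[0,-0.8,-0.8,0.02,0,0,0.6],[0,-1.4,-1.4,0.02,0,0,0.6],[0,-1.4,-1.4,0.02,0,0,0.6]]]'

```text
clock: 9.2
position: [0.5995, 0.1047, 0.2406]
tool_rot: [-2.644, 1.567, 2.072]
force: [1.3, -0.3, 0.1]
grip_width: 0.051
```

```bash
python3 - <<'E'
from wl import *
H=(.650,.1035)
s,im=look('pics/w5.png',[(*H,.112,.052,(0,255,0)),(*H,.112,.048,(0,0,255)),(*H,.0,.020,(0,255,255))])
for r in (.052,.048):
  print(edgefit('wrist',im,*H,.112,r,s=s,rng=.004))
plan([.60,.1035,.103],0)
E
```

```text
[6.497e-01 1.041e-01 5.170e-02 3.000e-04]
[6.496e-01 1.042e-01 4.770e-02 3.000e-04]
t 9.25 pos [0.5999 0.104  0.2407] jaw 0.18 f [0.02 0.47 0.89] w 0.0513
q [-0.57  0.55  0.44  1.67 -0.28  0.98 -0.02]
shift [13.77  0.03  0.09] rot [ 0.003 -0.003  0.001]
```

View pics/w5.png

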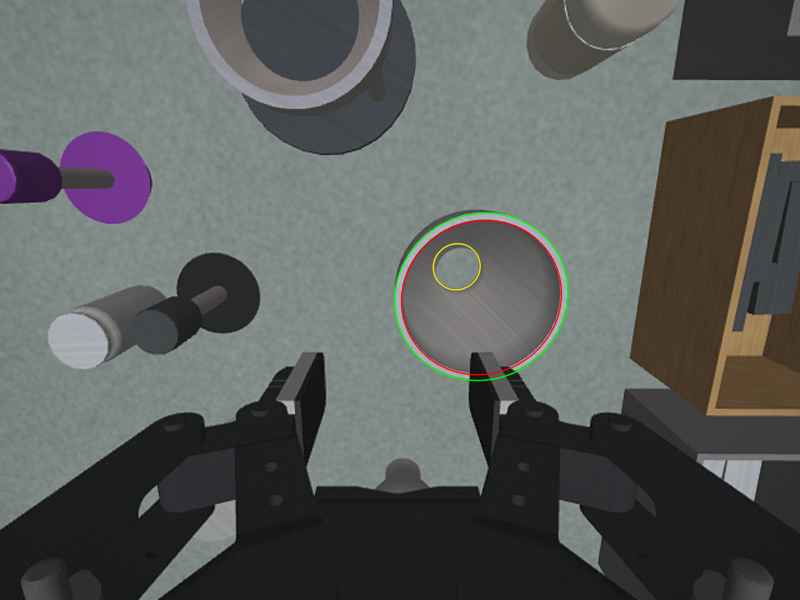

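Call:
step_arm --targets '[[[1.5,0,0,0,0,0,0.6],[4.5,0,0,0,0,0,0.6],[8,0,0,0,0,0,0.6],[11,0,0,0,0,0,0.6],[12.5,0,0,0,0,0,0.5],[13.1,0,0,0,0,0,0.4],[13.2,0,0,0,0,0,0.2],[13.2,0,0,0,0,0,0.1],[13.2,0,0,0,0,0,0],[13.2,0,0,0,0,0,0]]]' --grip_force 60

```text
clock: 10.25
position: [0.6004, 0.1042, 0.11]
tool_rot: [2.99, 1.567, 1.422]
force: [-2.1, -2.2, 9.5]
grip_width: 0.0035
```

Call:
step_arm --targets '[[[0,0,0,0,0,0,0],[0,0,0,0,0,0,0],[0,0,0,0,0,0,0]]]'

```text
clock: 10.55
position: [0.6002, 0.1043, 0.1103]
tool_rot: [3.071, 1.567, 1.504]
force: [-3.8, -1.0, 6.6]
grip_width: 0.0032
```

```bash
python3 -c "
from wl import *
plan([.60,.1035,.25],0)
H=(.6497,.104)
look('pics/w6.png',[(*H,.112,.052,(0,255,0)),(*H,.112,.048,(0,0,255)),(*H,.0,.020,(0,255,255))])
"
```

```text
t 10.55 pos [0.6002 0.1043 0.1103] jaw 0.18 f [-3.76 -1.04  6.59] w 0.0032
q [-0.51  0.71  0.36  1.77 -0.36  0.73  0.05]
shift [-13.97  -0.02   0.03] rot [ 0.003 -0.004 -0.   ]
```

View pics/w6.png

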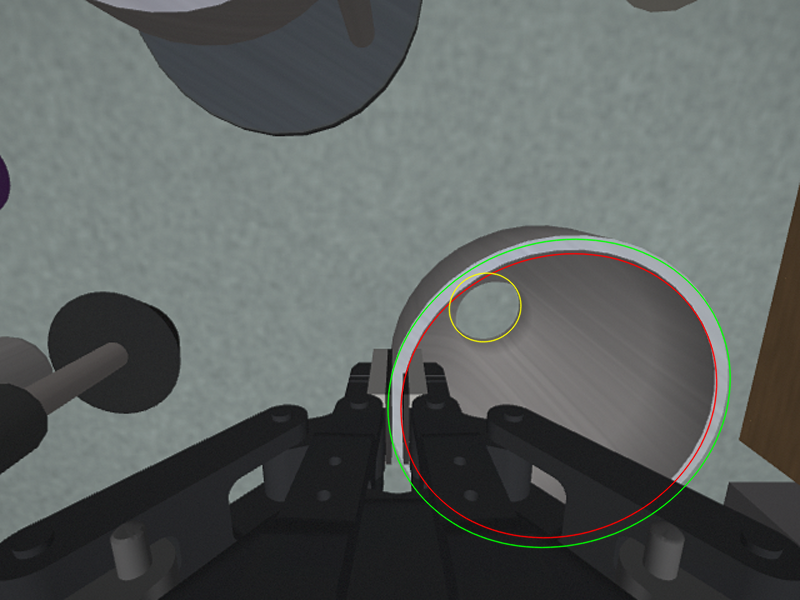

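Call:
step_arm --targets '[[[-0.2,0,0,0,0,0,0],[-0.6,0,0,0,0,0,0],[-1.5,0,0,0,0,0,0],[-3.5,0,0,0,0,0,0],[-6,0,0,0,0,0,0],[-9,0,0,0,0,0,0],[-12,0,0,0,0,0,0],[-14,0,0,0,0,0,0],[-15,0,0,0,0,0,0],[-15,0,0,0,0,0,0]]]'

```text
clock: 11.6
position: [0.6006, 0.1038, 0.2614]
tool_rot: [2.714, 1.566, 1.146]
force: [-0.6, -0.6, -3.0]
grip_width: 0.003
```

```bash
python3 - <<'E'
from wl import *
s=bot.observe()
dz=s['position'][2]-.1103; H=(.6497+s['position'][0]-.6002,.104+s['position'][1]-.1043)
it=[(*H,.112+dz,.052,(0,255,0)),(*H,.112+dz,.048,(0,0,255)),(*H,.0+dz,.024,(0,255,255)),(*H,.081+dz,.052,(255,0,255))]
im=eyes.grab_frame('side')[:,:,::-1].copy(); draw('side',im,it,260,90,130,110,6,'pics/s7.png')
look('pics/w7.png',it)
plan([.544-.0495,.2615,.26],0)
E
```

```text
t 11.7 pos [0.5998 0.1038 0.2595] jaw 0.19 f [-0.86 -1.51 -2.62] w 0.0036
q [-0.57  0.53  0.45  1.66 -0.27  1.02 -0.03]
shift [ 1.000e-02 -1.048e+01 -1.580e+01] rot [ 0.003 -0.003  0.001]
```

View pics/s7.png

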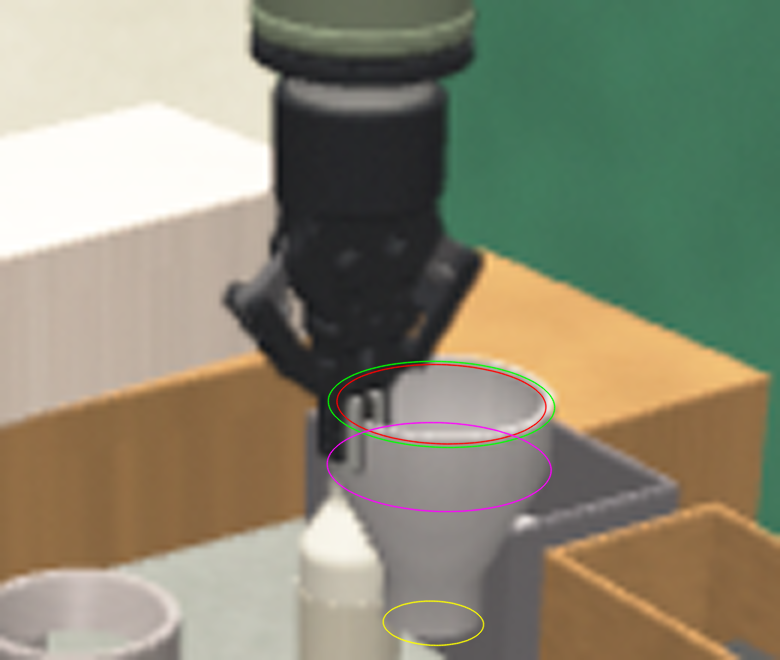

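View pics/w7.png

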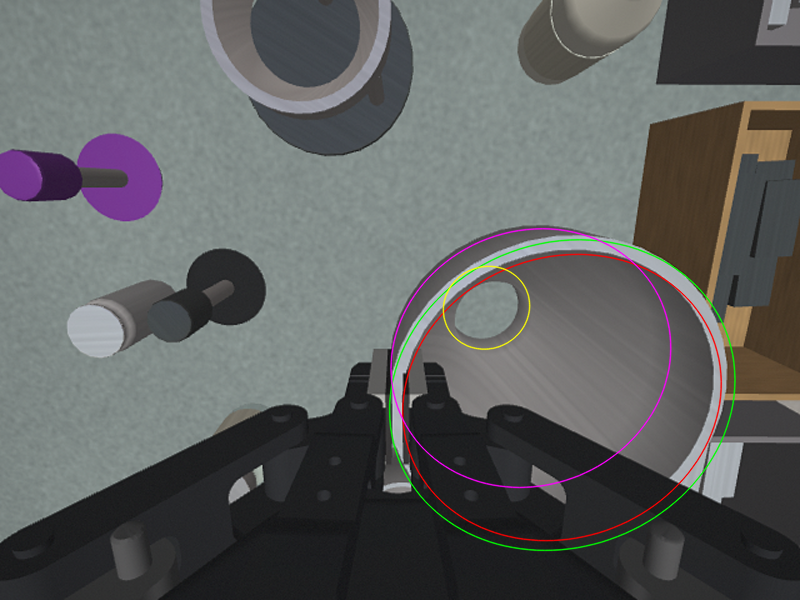

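```bash
python3 - <<'E'
from wl import *
for f in ('w6','w7'):
    s=pickle.load(open(f'pics/{f}.png.pkl','rb')); im=cv2.imread(f'pics/{f}_raw.png')
    p=s['position']; z=.112+p[2]-.1103
    for r in (.052,.048):
        # camera on +y side; visible arc: exclude near gripper (-x,-y)
        o=edgefit('wrist',im,p[0]+.0495,p[1],z,r,s=s,rng=.005,angs=np.radians(np.arange(-25,160,3)))
        print(f,p.round(4),o,(o[:2]-p[:2]).round(4))
E
```

```text
w6 [0.6002 0.1043 0.1103] [6.468e-01 1.055e-01 4.980e-02 6.000e-04] [0.0466 0.0012]
w6 [0.6002 0.1043 0.1103] [0.648  0.1045 0.0489 0.0007] [0.0478 0.0002]
w7 [0.6001 0.1038 0.2602] [0.6472 0.1002 0.0524 0.0008] [ 0.0471 -0.0036]
w7 [0.6001 0.1038 0.2602] [0.6491 0.1052 0.0475 0.001 ] [0.049  0.0014]
```

Call:
step_arm --targets '[[[0,-0.6,-0.8,0,0,0,0],[0,-1.8,-2.6,0,0,0,0],[0,-3.4,-5,0,0,0,0],[0,-5,-7.6,0,0,0,0],[0,-6.8,-10.2,0,0,0,0],[0,-8.5,-12.8,0,0,0,0],[0,-9.8,-14.7,0,0,0,0],[0,-10.5,-15.8,0.003,-0.003,0,0],[0,-10.5,-15.8,0.003,-0.003,0,0],[0,-10.5,-15.8,0.003,-0.003,0,0]]]'

```text
clock: 12.7
position: [0.4944, 0.261, 0.2598]
tool_rot: [-1.162, 1.57, -2.733]
force: [0.3, -0.7, -2.9]
grip_width: 0.0033
```

```bash
python3 - <<'E'
from wl import *
C=(.544,.2617); G=(0,255,0)
it=[(*C,.115,.052,G),(*C,.115,.0455,(0,0,255)),(*C,.09,.033,(0,255,255)),(*C,.01,.068,(255,0,255))]
s,im=look('pics/w8.png',it)
t=eyes.grab_frame('top')[:,:,::-1].copy(); draw('top',t,it,140,170,120,120,5,'pics/t8.png')
im=eyes.grab_frame('side')[:,:,::-1].copy(); draw('side',im,it,220,110,140,115,5.7,'pics/s8.png')
plan([.4942,.262,.26],0)
E
```

```text
t 12.85 pos [0.4948 0.2605 0.26  ] jaw -0.08 f [-1.37 -0.28 -2.87] w 0.0036
q [-0.91  0.44  0.45  1.79 -0.23  0.96 -0.37]
shift [-0.   -0.06 -0.15] rot [-0.001  0.     0.001]
```

View pics/w8.png

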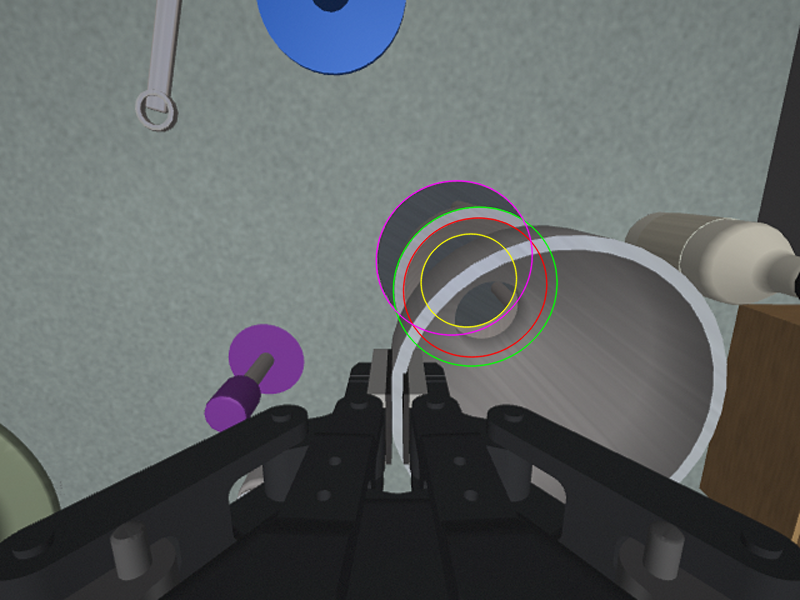

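View pics/s8.png

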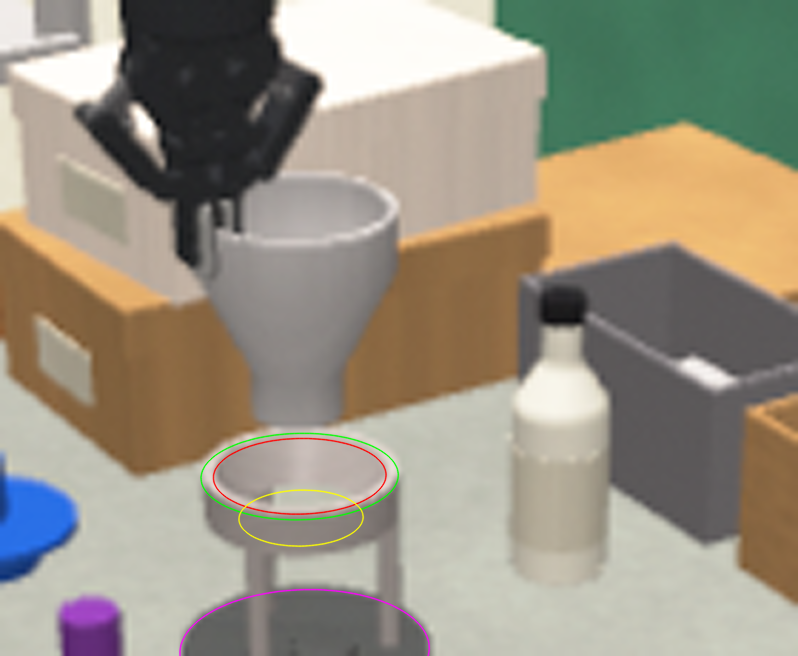

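View pics/t8.png

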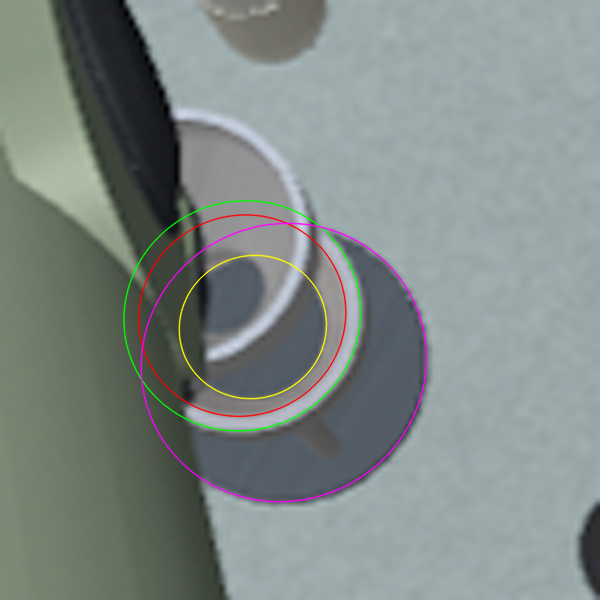

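Call:
step_arm --targets '[[[0.8,-0.1,-0.15,0,0,0,0],[2.5,-0.1,-0.15,0,0,0,0],[4.5,-0.1,-0.15,0,0,0,0],[6.5,-0.1,-0.15,0,0,0,0],[8,-0.1,-0.15,0,0,0,0],[8.8,-0.1,-0.15,0,0,0,0],[9.2,-0.1,-0.15,0,0,0,0],[9.4,-0.1,-0.15,0,0,0,0],[9.4,-0.1,-0.15,0,0,0,0]]]'

```text
clock: 13.75
position: [0.494, 0.262, 0.1662]
tool_rot: [-1.997, 1.57, 2.714]
force: [0.4, 0.0, -3.5]
grip_width: 0.0031
```

```bash
python3 -c "
from h import *
plan([.4942,.262,.1573],0)"
```

```text
t 13.75 pos [0.494  0.262  0.1662] jaw -0.09 f [ 0.41  0.   -3.52] w 0.0031
q [-0.87  0.56  0.39  1.87 -0.3   0.76 -0.32]
shift [ 0.89  0.02 -0.  ] rot [-0.002 -0.     0.   ]
```

Call:
step_arm --targets '[[[0.15,0,0,0,0,0,0],[0.3,0,0,0,0,0,0],[0.4,0,0,0,0,0,0],[0.5,0,0,0,0,0,0]]]'

```text
clock: 14.15
position: [0.494, 0.262, 0.1613]
tool_rot: [-2.535, 1.57, 2.176]
force: [-0.5, -0.2, -2.2]
grip_width: 0.0037
```

Call:
step_arm --targets '[[[0.1,0,0,0,0,0,0],[0.15,0,0,0,0,0,0]]]'

```text
clock: 14.35
position: [0.4943, 0.262, 0.1599]
tool_rot: [2.387, 1.57, 0.814]
force: [1.5, -1.7, 1.1]
grip_width: 0.0036
```

Call:
step_arm --targets '[[[0.1,0.04,0.05,0,0,0,0],[0.15,0.04,0.05,0,0,0,0]]]'

```text
clock: 14.55
position: [0.4949, 0.2615, 0.1584]
tool_rot: [2.203, 1.57, 0.631]
force: [1.4, 0.7, 0.6]
grip_width: 0.0036
```

Call:
step_arm --targets '[[[0.08,0.02,0,0,0,0,0],[0.12,0.03,0,0,0,0,0],[0.12,0.03,0,0,0,0,0]]]'

```text
clock: 14.85
position: [0.4949, 0.2615, 0.1577]
tool_rot: [2.949, 1.57, 1.377]
force: [-5.7, -2.3, 14.0]
grip_width: 0.0034
```

Call:
step_arm --targets '[[[0,-0.02,0,0,0,0,0.05],[0,-0.02,0,0,0,0,0.1],[0,-0.02,0,0,0,0,0.3],[0,-0.02,0,0,0,0,0.4],[0,-0.02,0,0,0,0,0.4]]]'

```text
clock: 15.35
position: [0.4947, 0.2615, 0.1577]
tool_rot: [3.084, 1.57, 1.512]
force: [0.1, -0.7, 0.5]
grip_width: 0.0342
```

```bash
python3 - <<'E'
from wl import *
C=(.544,.2617); G=(0,255,0)
it=[(*C,.159,.052,G),(*C,.115,.052,(0,0,255)),(*C,.159,.048,(0,255,255))]
s,im=look('pics/w9.png',it)
im=eyes.grab_frame('side')[:,:,::-1].copy(); draw('side',im,it,220,110,140,115,5.7,'pics/s9.png')
plan([.494,.262,.26],0)
E
```

```text
t 15.45 pos [0.4947 0.2615 0.1577] jaw -0.1 f [0.08 0.39 0.17] w 0.0342
q [-0.86  0.58  0.38  1.88 -0.31  0.75 -0.31]
shift [-10.23  -0.07  -0.06] rot [-0.002 -0.001 -0.   ]
```

View pics/w9.png

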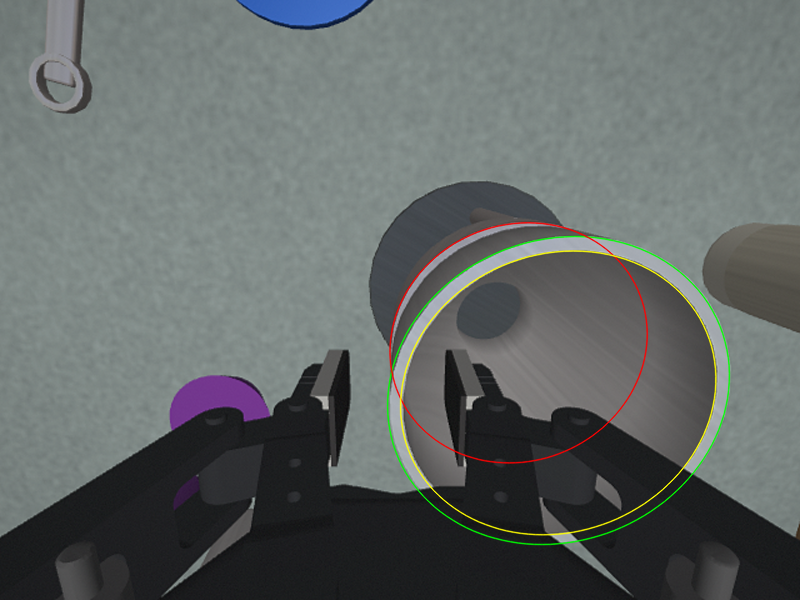

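View pics/s9.png

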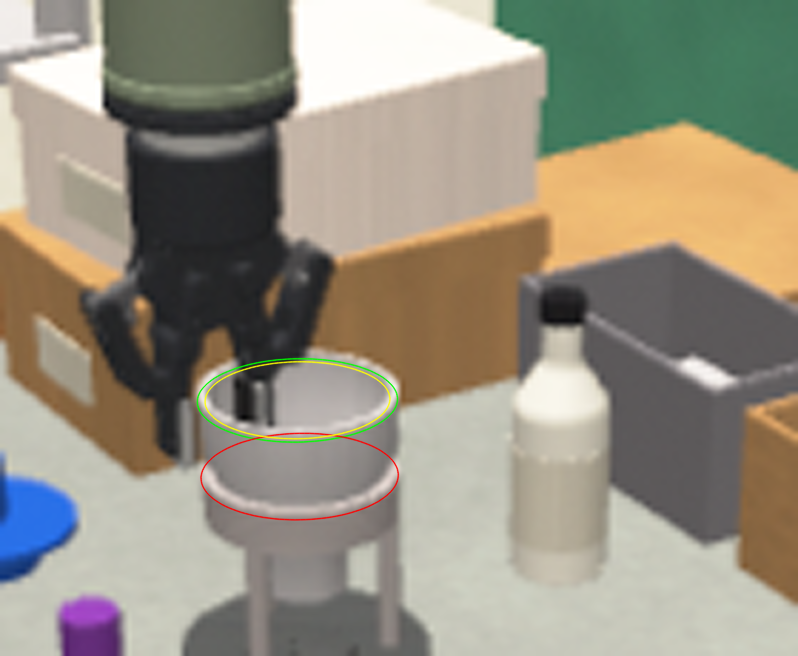

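Call:
step_arm --targets '[[[-0.5,0,0,0,0,0,0.4],[-2,0,0,0,0,0,0.4],[-5,0,0,0,0,0,0.4],[-8,0,0,0,0,0,0.5],[-9,0,0.5,0,0,0,0.5]]]'

```text
clock: 15.95
position: [0.4955, 0.2571, 0.2506]
tool_rot: [2.391, 1.566, 0.819]
force: [0.5, 0.1, -0.8]
grip_width: 0.0426
```

```bash
python3 - <<'E'
from wl import *
plan([.453,.084,.22],60)
C=(.544,.2617); it=[(*C,.159,.052,(0,255,0)),(*C,.159,.048,(0,255,255)),(*C,.047,.024,(0,0,255)),(*C,.115,.052,(0,0,255))]
s,im=look('pics/w10.png',it)
E
```

```text
t 15.95 pos [0.4955 0.2571 0.2506] jaw -0.08 f [ 0.48  0.13 -0.81] w 0.0426
q [-0.91  0.45  0.45  1.8  -0.24  0.94 -0.36]
shift [ 2.99 -4.24 17.33] rot [-1.049e+00 -1.000e-03 -4.000e-03]
```

View pics/w10.png

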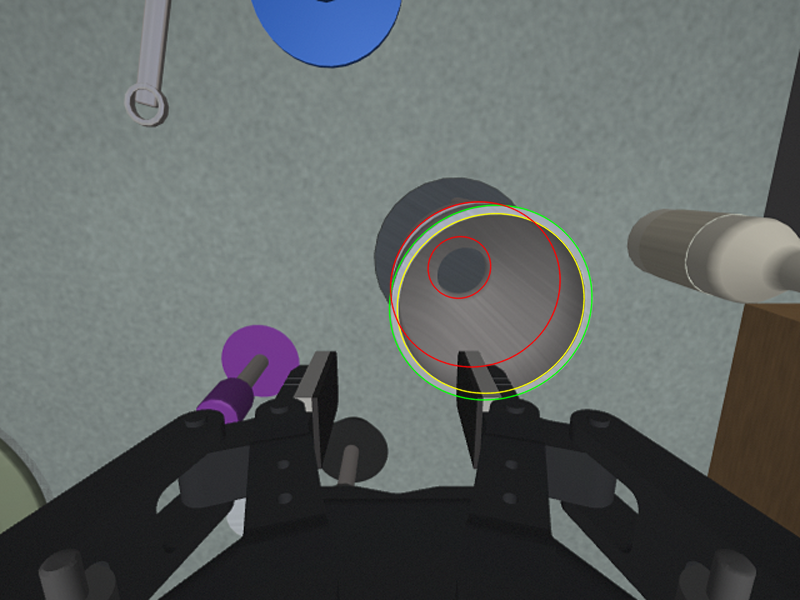

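Call:
step_arm --targets '[[[0,-0.2,1,-0.08,0,0,0.6],[0,-0.8,3,-0.22,0,0,0.6],[0,-1.4,5.5,-0.36,0,0,0.7],[0.5,-2,8.5,-0.5,0,0,0.7],[1,-2.8,11.5,-0.64,0,0,0.7],[1.5,-3.4,14,-0.78,0,0,0.7],[2,-4,16,-0.92,0,0,0.7],[2,-4.2,17.3,-1.04,0,0,0.7],[2,-4.2,17.3,-1.05,0,0,0.7],[2,-4.2,17.3,-1.05,0,0,0.7]]]'

```text
clock: 17.0
position: [0.4534, 0.0832, 0.2299]
tool_rot: [1.356, 1.566, 0.83]
force: [-0.0, -0.2, 0.0]
grip_width: 0.0596
```

```bash
python3 - <<'E'
from wl import *
S=(.453,.084)
s,im=look('pics/w11.png',[(*S,.024,.034,(0,255,0)),(*S,.12,.015,(0,0,255))])
for f,z,r in (('cone',.024,.034),('knob',.12,.015)): print(f,edgefit('wrist',im,*S,z,r,s=s,rng=.004))
plan([.453,.084,.108],60)
E
```

```text
cone [4.536e-01 8.460e-02 3.380e-02 4.000e-04]
knob [4.532e-01 8.500e-02 1.410e-02 4.000e-04]
t 17.05 pos [0.4534 0.0837 0.23  ] jaw 59.88 f [-0.11  0.79 -0.04] w 0.0601
q [-0.5   0.3   0.24  2.05 -0.1   0.8   0.84]
shift [12.2  -0.04 -0.07] rot [-0.002  0.001 -0.004]
```

View pics/w11.png

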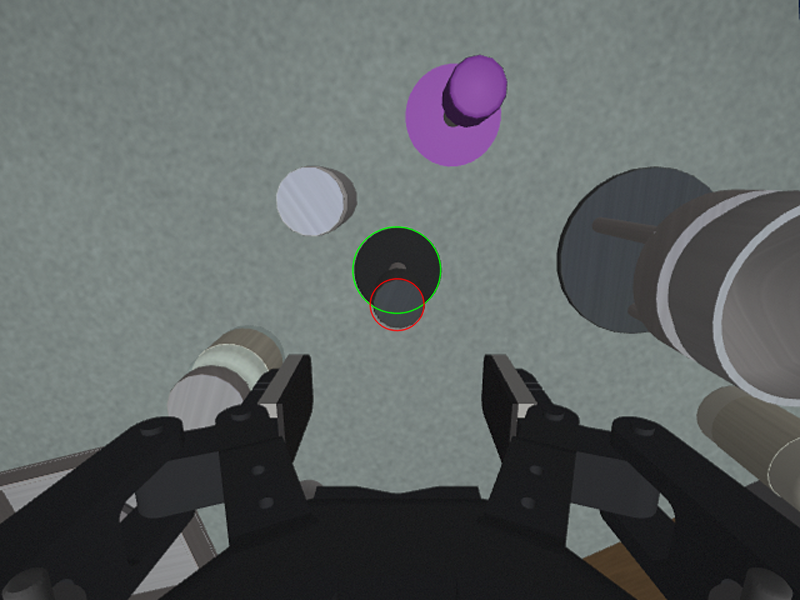

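Call:
step_arm --targets '[[[1.5,0,0,0,0,0,0.7],[4.5,0.1,0,0,0,-0.004,0.7],[8,0.1,0,0,0,-0.004,0.7],[10.8,0.1,0,0,0,-0.004,0.6],[12,0.1,0,0,0,-0.004,0.6],[12.4,0.1,0,0,0,-0.004,0.5],[12.4,0.1,0,0,0,-0.004,0.4],[12.4,0.1,0,0,0,-0.004,0.2],[12.4,0.1,0,0,0,-0.004,0.2],[12.4,0.1,0,0,0,-0.004,0.2]]]' --grip_force 45

```text
clock: 18.05
position: [0.4547, 0.085, 0.1067]
tool_rot: [0.642, 1.569, 0.116]
force: [0.1, -1.3, 6.2]
grip_width: 0.0291
```

```bash
python3 -c "
from h import *
plan([.4534,.0846,.3],60)"
```

```text
t 18.05 pos [0.4547 0.085  0.1067] jaw 59.87 f [ 0.12 -1.27  6.25] w 0.0291
q [-0.44  0.52  0.17  2.14 -0.18  0.49  0.91]
shift [-19.33  -0.08  -0.05] rot [-0.002  0.002 -0.001]
```

Call:
step_arm --targets '[[[-0.3,0,0,0,0,0,0.2],[-1,0,0,0,0,0,0.2],[-3,0,0,0,0,0,0.2],[-6,0,0,0,0,0,0.2],[-9.5,0,0,0,0,0,0.2],[-13,0,0,0,0,0,0.2],[-16,0,0,0,0,0,0.2],[-18,0,0,0,0,0,0.2],[-18.5,0,0,0,0,0,0.2],[-18.5,0,0,0,0,0,0.2]]]'

```text
clock: 19.05
position: [0.4542, 0.085, 0.292]
tool_rot: [0.765, 1.568, 0.239]
force: [0.6, 0.1, -2.3]
grip_width: 0.029
```

```bash
python3 - <<'E'
from wl import *
s=bot.observe(); p=s['position']; dz=p[2]-.1067; S=p[:2]+[-.0008,.0005]
it=[(*S,.024+dz,.034,(0,255,0)),(*S,.12+dz,.015,(0,0,255)),(*S,dz,.022,(0,255,255)),(.5438,.2617,.159,.048,(0,255,0)),(.5438,.2617,.159,.052,(0,255,0))]
im=eyes.grab_frame('side')[:,:,::-1].copy(); draw('side',im,it,210,60,130,130,4.6,'pics/s12.png')
s,im=look('pics/w12.png',it)
print(edgefit('wrist',im,.5438,.2617,.159,.048,s=s,rng=.004),edgefit('wrist',im,.5438,.2617,.159,.052,s=s,rng=.004))
print(edgefit('wrist',im,*S,.024+dz,.034,s=s,rng=.004,angs=np.radians(np.arange(60,240,4)))) 
plan([.5438,.2617,.29],60)
E
```

```text
[0.5428 0.259  0.0489 0.001 ] [0.542  0.2613 0.05   0.0007]
[4.527e-01 8.530e-02 3.350e-02 1.000e-04]
t 19.15 pos [0.4538 0.0849 0.2908] jaw 59.88 f [ 0.12 -0.23 -3.06] w 0.0289
q [-0.54  0.22  0.26  1.98 -0.07  0.95  0.81]
shift [ 0.08 19.81 -1.08] rot [-0.002  0.001 -0.   ]
```

View pics/w12.png

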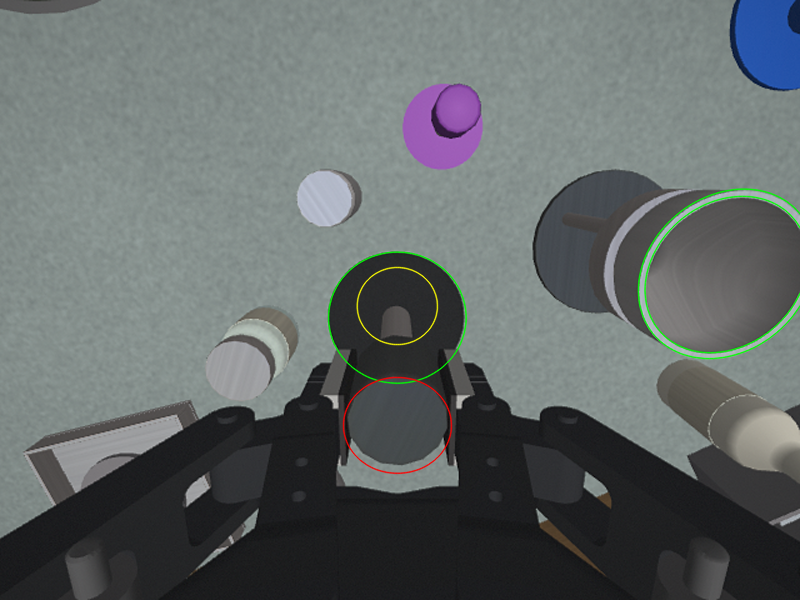

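View pics/s12.png

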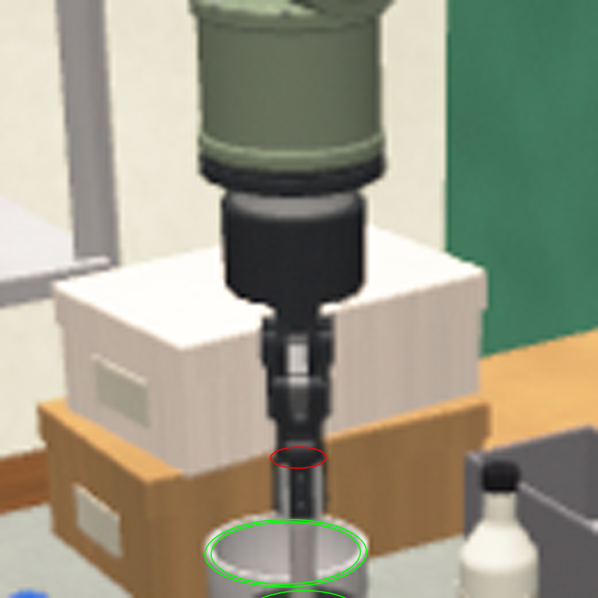

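Call:
step_arm --targets '[[[0,0.6,0,0,0,0,0.2],[0,2,-0.1,0,0,0,0.2],[0,4.5,-0.2,0,0,0,0.2],[0,8,-0.4,0,0,0,0.2],[0,11.5,-0.6,0,0,0,0.2],[0,15,-0.7,0,0,0,0.2],[0,17.8,-0.9,0,0,0,0.2],[0,19.4,-1,0,0,0,0.2],[0,19.8,-1,0,0,0,0.2],[0,19.8,-1,0,0,0,0.2]]]'

```text
clock: 20.15
position: [0.5443, 0.2618, 0.2899]
tool_rot: [-1.152, 1.57, -1.677]
force: [0.7, -1.2, -1.4]
grip_width: 0.029
```

Call:
step_arm --targets '[[[0,0,0,0,0,0,0.2]]]'

```text
clock: 20.25
position: [0.5442, 0.2612, 0.2897]
tool_rot: [-1.277, 1.569, -1.802]
force: [-0.4, -0.3, -1.2]
grip_width: 0.0289
```

```bash
python3 - <<'E'
from wl import *
s=bot.observe(); p=s['position']; dz=p[2]-.1067; S=p[:2]+[-.001,.0004]; C=(.544,.2617)
it=[(*S,.024+dz,.034,(0,255,0)),(*S,dz,.022,(0,255,255)),(*C,.159,.048,(0,255,0)),(*C,.159,.052,(0,255,0)),(*C,.01,.068,(255,0,255))]
s,im=look('pics/w13.png',it)
a=np.radians(np.arange(60,240,4))
for z,r in ((.159,.048),(.159,.052),(.01,.068)): print(edgefit('wrist',im,*C,z,r,s=s,rng=.004,angs=np.radians(np.arange(90,220,4))))
print(edgefit('wrist',im,*S,.024+dz,.034,s=s,rng=.004,angs=np.radians(np.arange(60,240,4)))) 
plan([.545,.2613,.21],60)
E
```

```text
[5.441e-01 2.620e-01 4.760e-02 4.000e-04]
[5.444e-01 2.618e-01 5.180e-02 1.000e-04]
[5.444e-01 2.619e-01 6.770e-02 2.000e-04]
[5.431e-01 2.613e-01 3.370e-02 2.000e-04]
t 20.3 pos [0.5441 0.2612 0.2897] jaw 59.88 f [-0.16  0.34 -1.57] w 0.0289
q [-0.69  0.46  0.21  1.63 -0.1   1.07  0.59]
shift [7.97 0.07 0.07] rot [-0.002  0.     0.001]
```

View pics/w13.png

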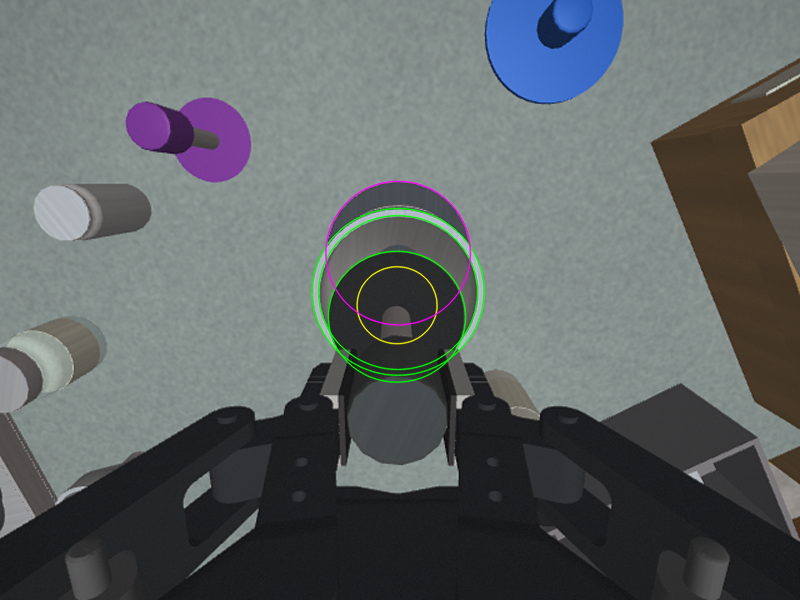

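Call:
step_arm --targets '[[[0.8,0.1,0.1,0,0,0,0.2],[2.5,0.1,0.1,0,0,0,0.2],[4.5,0.1,0.1,0,0,0,0.2],[6.5,0.1,0.1,0,0,0,0.2],[8.2,0.1,0.1,0,0,0,0.2],[9.2,0.1,0.1,0,0,0,0.2],[9.7,0.1,0.1,0,0,0,0.2],[9.9,0.1,0.1,0,0,0,0.2],[9.9,0.1,0.1,0,0,0,0.2]]]'

```text
clock: 21.2
position: [0.5456, 0.2614, 0.191]
tool_rot: [-1.082, 1.57, -1.608]
force: [0.2, -1.0, -1.6]
grip_width: 0.0289
```

Call:
step_arm --targets '[[[0.1,0,0,0,0,0,0.2],[0.2,0,0,0,0,0,0.2],[0.3,0,0,0,0,0,0.2]]]'

```text
clock: 21.5
position: [0.5457, 0.2615, 0.1883]
tool_rot: [-0.52, 1.57, -1.046]
force: [-0.2, -0.3, -2.4]
grip_width: 0.0286
```

Call:
step_arm --targets '[[[0.1,0,0,0,0,0,0.2],[0.2,0,0,0,0,0,0.2],[0.25,0,0,0,0,0,0.2]]]'

```text
clock: 21.8
position: [0.5456, 0.2616, 0.1857]
tool_rot: [-0.766, 1.57, -1.292]
force: [-1.9, 0.6, 0.4]
grip_width: 0.029
```

Call:
step_arm --targets '[[[0.08,0,0,0,0,0,0.2],[0.12,0,0,0,0,0,0.2]]]'

```text
clock: 22.0
position: [0.5456, 0.2616, 0.1851]
tool_rot: [-0.707, 1.57, -1.232]
force: [-6.2, -1.5, 14.2]
grip_width: 0.0291
```

Call:
step_arm --targets '[[[0.0,-0.03,-0.05,0,0,0,0.2],[0.05,-0.03,-0.05,0,0,0,0.2]]]'

```text
clock: 22.2
position: [0.5453, 0.2617, 0.185]
tool_rot: [0.427, 1.57, -0.099]
force: [-2.5, -1.9, 13.8]
grip_width: 0.0287
```

Forces are mostly axial: it is home. Release gently.

Call:
step_arm --targets '[[[0,-0.02,0,0,0,0,0.35],[0,-0.02,0,0,0,0,0.4],[0,-0.02,0,0,0,0,0.5],[0,-0.02,0,0,0,0,0.6],[-0.5,-0.02,0,0,0,0,0.6],[-2,-0.02,0,0,0,0,0.7],[-5,0,0,0,0,0,0.7],[-8,0,0,0,0,0,0.7],[-9.5,0,0,0,0,0,0.7],[-9.5,0,0,0,0,0,0.7]]]'

```text
clock: 23.2
position: [0.5461, 0.262, 0.2826]
tool_rot: [0.953, 1.566, 0.427]
force: [-0.2, 0.4, 0.7]
grip_width: 0.0598
```

Call:
step_arm --targets '[[[0,0,0,0,0,0,0.7],[0,0,0,0,0,0,0.7]]]'

```text
clock: 23.4
position: [0.5459, 0.2619, 0.2822]
tool_rot: [0.929, 1.567, 0.403]
force: [0.3, -0.3, -0.3]
grip_width: 0.0599
```

```bash
python3 - <<'E'
from wl import *
C=(.544,.2618)
it=[(*C,.197,.015,(0,0,255)),(*C,.159,.048,(0,255,0)),(*C,.159,.052,(0,255,0)),(*C,.101,.034,(0,255,255)),(*C,.01,.068,(255,0,255))]
s,im=look('pics/w14.png',it)
for z,r in ((.197,.015),(.159,.048),(.159,.052),(.101,.034),(.01,.068)): print(z,edgefit('wrist',im,*C,z,r,s=s,rng=.004,angs=np.radians(np.arange(70,240,4)) if r>.02 else None))
im=eyes.grab_frame('side')[:,:,::-1].copy(); draw('side',im,it,200,110,140,120,5.2,'pics/s14.png')
E
```

```text
0.197 [5.448e-01 2.621e-01 1.420e-02 3.000e-04]
0.159 [0.5392 0.2647 0.0463 0.0008]
0.159 [5.439e-01 2.620e-01 5.160e-02 3.000e-04]
0.101 [5.444e-01 2.616e-01 3.380e-02 2.000e-04]
0.01 [5.434e-01 2.621e-01 6.690e-02 4.000e-04]
```

View pics/w14.png

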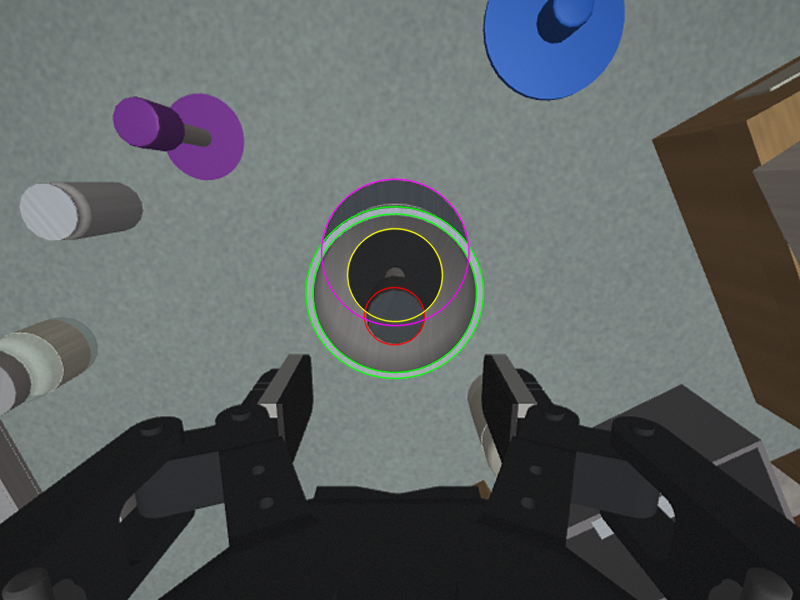

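View pics/s14.png

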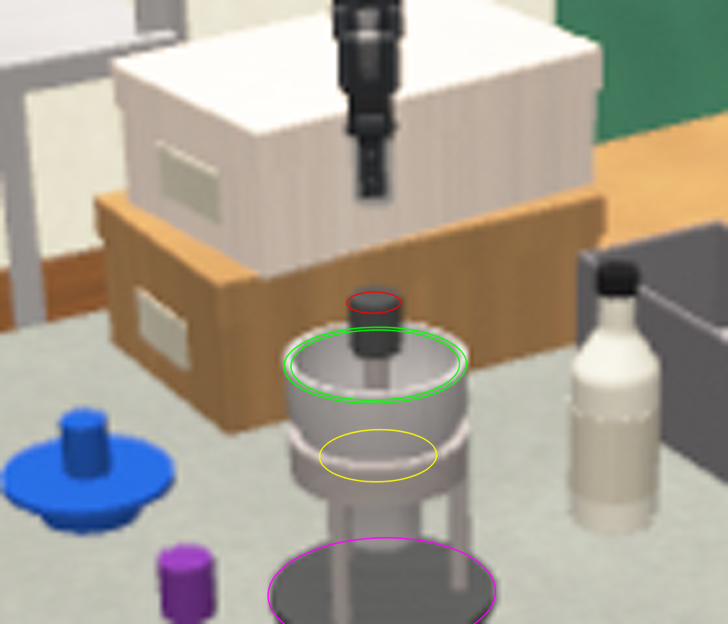

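```bash
python3 - <<'E'
from h import *
t=eyes.grab_frame('top')[:,:,::-1]; cv2.imwrite('pics/t15.png',t)
s=bot.observe(); print(s['clock'],np.abs(s['qd']).max(),s['force'])
E
```

```text
23.55 0.0028120625659162042 [-0.36032844 -0.37470479  0.98192959]
```

View pics/t15.png

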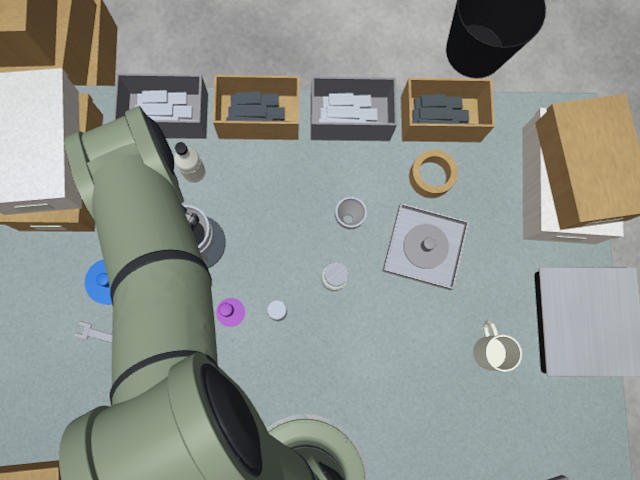

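The cap is flat in the tray (425,245), the visible bystanders are where they started, and the gripper is clear of everything, so I am handing in.

```bash
python3 -c "
from workcell import bot
print(bot.job_done())"
```

```text
the job is handed in; nothing more can be done
None
```

The stand is set up as asked, in the order asked, and I handed it in at about 23.6 s of the 64 s.

- **Cap:** I lifted the grey dust cap off the collar and laid it knob up in the tray. The image overlay shows it flat and centred.
- **Hopper:** I seated the larger hopper by its rim until it touched lightly, then released it. Its rim and the stand's foot are concentric to about 1 mm. It went down to within about 0.4 mm of the fully home height.
- **Stopper:** I lowered the black stopper into the hopper, knob up. Its knob and cone lie within about 1 mm of the hopper's axis. The tool stood about 1.3 mm above the calculated home height at release, within the ±3 mm allowed.

The largest contact force in any reading was about 14 N. The gripper was open and clear of everything at hand-in.

**Checks that disagreed:**
- The side camera was off by 1–2 pixels from the other two, the same for the empty stand, so I put that down to calibration.
- One edge fit of the hopper's inner rim in the last picture was about 5 mm off. The knob blocked the view there; the outer rim and stopper fits agreed with each other.
- In the last top view the arm partly hid the stand, the blue cap and the wrench. The wrist and side pictures taken then show the first two, but not the wrench.

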